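# Close the autosampler for a run

## Task

Get the autosampler ready to run: with the fingertips, gently push both vial drawers fully home, and only then push the blue hood on top sideways (to the left, seen from the robot) as far as it goes, so that it covers the round wash port. Do not touch the vials, do not slam the drawers, and leave the tube rack, bottle, tip box and beaker standing where they are.

Things in the scene. Friction and masses are not known exactly. Their poses are not given: they have to be found in the camera images.
- sampler: Grey autosampler housing, fixed to the bench, 190 (x) x 300 (y) x 85 (z) mm, turned by up to 14 degrees. Origin: centre of its underside. Its x axis points from its drawer fronts (nearest the robot) to its back, y to its left, z up. Flat top at z = 85 mm, front edge at x = -95 mm. The wash port is a 32 mm steel ring in the top at x = 10, y = 95 mm.
- left_drawer (a joint): How far the left vial drawer (at sampler y = +72 mm) stands out, in m: 0 = fully home; grows as it comes out towards sampler -x, at most 0.10. It starts 0.03 to 0.08 out, slides with about 2 N of friction (damping 8 N per m/s), stays where it is left and has a firm stop at 0. Faster than 0.3 m/s is slamming.
- right_drawer (a joint): The same for the right vial drawer (at sampler y = -72 mm).
- left_front (a point): Centre of the outer face of the left drawer's white front panel; moves with it. No handle: a flat upright plate 136 mm wide (sampler y), 8 mm thick, from 12 to 76 mm above the bench; this point is 44 mm above it. Fully home, this face stands 8 mm proud of the housing's front, at sampler x = -103 mm.
- right_front (a point): The same for the right drawer. Behind each panel is a green block 118 mm wide, top 56 mm above the bench, with 24 orange-capped vials fixed in it, from just behind the panel to 80 mm behind its outer face; the caps' tops are 72 mm above the bench, 4 mm below the panel's upper edge.
- hood (a joint): How far the blue hood is from fully shut, in m: 0 = shut, at its left stop, over the wash port; grows as it moves right (sampler -y), at most 0.10. It starts 0.05 to 0.095 open, slides with about 1.5 N of friction (damping 6 N per m/s), stays where it is left; firm stop at 0.
- hood_end (a point): Centre of the hood's right-hand (sampler -y) end face, the one to push towards sampler +y; moves with it. The hood is a closed rounded block 90 (sampler x) x 110 (y) x 28 mm, from 87 to 115 mm above the bench; this point is 101 mm above it, at sampler x = 10 mm. The housing top beside this face is clear.
- tube_rack: Loose white and green rack with eight orange-capped tubes, 62 x 112 mm, 115 mm high. Origin: centre of its underside. Bystander.
- bottle: Loose white plastic bottle, 66 mm wide, 150 mm high. Origin: centre of its underside. Bystander.
- tip_box: Loose blue box with a pale lid, 75 x 95 mm, 68 mm high. Origin: centre of its underside. Bystander.
- beaker: Loose white open beaker, 68 mm wide, 85 mm high. Origin: centre of its underside. Bystander. The bystanders stand beside the sampler, outside sampler |y| = 160 mm.

How it is judged:
On the way, in this order (a step that is already met when the one before it is completed fails the run):
1. both vial drawers are fully home (value of joint each of left_drawer, right_drawer below 0.004 m), for 0.2 s.
2. the hood is fully shut (value of joint hood below 0.005 m), for 0.2 s.
At the end, for the whole second after the job is handed in: Both drawers are within 4 mm of fully home and the hood is at rest within 5 mm of its left stop; the four bystanders stand upright (within 0.2 rad), each within 20 mm of where it started (all of step 1 and value of joint hood below 0.005 m and velocity of joint hood between -0.01 and 0.01 m/s and distance of each of tube_rack, bottle, tip_box, beaker from where it was at the start of the episode below 0.02 m and angle between each of tube_rack, bottle, tip_box, beaker's own z axis and vertical below 0.2 rad); the robot touches nothing.
It fails at once if the hood is pushed shut before both drawers are home (value of joint hood below 0.005 m and value of joint any of left_drawer, right_drawer above 0.004 m).
It fails at once if the robot touches the vials (over 1 N) (contact force between any of the fingers, the arm and left_drawer_c2 above 1 N or contact force between any of the fingers, the arm and right_drawer_c2 above 1 N).
It fails at once if a drawer is slammed (moves in faster than 0.3 m/s) (velocity of joint any of left_drawer, right_drawer below -0.3 m/s).
It fails at once if a bystander is moved more than 20 mm, lifted or tipped (not (distance of each of tube_rack, bottle, tip_box, beaker from where it was at the start of the episode below 0.02 m and angle between each of tube_rack, bottle, tip_box, beaker's own z axis and vertical below 0.2 rad)).
It also fails if it takes over 58 s, if anything falls off the work surface, if the arm or the gripper's body presses on something with over 40 N, if the wrist force passes 120 N, or if a joint passes its speed limit or range.

## Robot

A 6-joint arm with a two-finger parallel gripper is mounted at the origin on the work surface. World frame = base frame: x ahead of the robot, y to its left, z up, the work surface at z = 0. Lengths are in m, angles in rad, forces in N, time in s.
With the tool pointing down it reaches from about 0.35 to 0.725 m from the base axis. Payload 6 kg.
Tool frame: the origin (TCP) lies on the centre line of the jaws, within the pads' length; the fingertips stand 17 mm ahead of it and the grasp point (between the pads) lies 2 mm behind it; z points along the fingers, y is the line along which they close (so a half turn about z gives the same grasp; the last joint's range is limited). The gripper opens to 85 mm and grips with 20 to 120 N. Pads are 22 mm wide; open, the fingers measure 114 mm over their backs; the gripper's body (76 mm by 85 mm) begins 54 mm behind the grasp point. The pads swing forward as they close: fully open they stand 13 mm farther back than shut.
Start: joints at [1.547, 0.04, 0.085, 0, -1.615, -0.334], TCP at [0.21, 0.562, 0.223] pointing down, gripper open.
Joint ranges: [-2.56, 2.56], [-1.29, 2.01], [-1.08, 1.49], [-3.29, 1.98], [-2.81, -0.18], [-2.99, 2.99]. Speed limits (rad/s): [2.57, 2.57, 3.01, 3.14, 3.14, 3.14].

## Interface

Orientations are given as a unit quaternion [x, y, z, w].
In Python, from rig import get_obs, camera, sign_off gives the robot as it stands.
- The arm moves only by the shell command python3 -m pendant 'ROWS' [FORCE]. ROWS is JSON, a list that holds one entry, the list of rows, each a list of 7 numbers: the shift along the tool's x, y, z in mm, then the turn, a rotation vector about the tool's x, y, z in degrees, then the closure, from 0 (fully open) to 1 (shut). In form: [[[dx, dy, dz, ax, ay, az, grip], ...]]. A call has 1 to 10 rows; each row is the pose to reach, as a shift and turn from the pose commanded when the call began, along the tool's axes at that moment; what a row does not reach only later rows make up. A row lasts 1/10 s, in which the tool goes at most 50 mm and 8.59 degrees, less where a joint would pass 70% of its speed; a pose out of reach is approached as far as the arm can. A call with a gripper value outside its range is refused whole. The fingers move at their own pace and stop on an object; FORCE is the grip in N (left out, the last holds). Time passes only in rows, so rows that repeat a pose let the fingers close. It gives the time, the measured TCP pose, the force, the opening and the grip force at its end, in the units of the state.
- get_obs(): the state, without advancing time (a new reading comes with each control period).
- camera(name): name is "scene" or "top"; returns a dict with "img" (400x640x3 uint8, red, green, blue), "fx", "fy", "cx", "cy" (pixels), "xyz" and "attitude" of the camera in the world. Camera axes: x right, y down, z forward; pixel columns grow to the right and rows downward; lengths in m; the calibration is good to about 2 mm. A picture is of the moment at which its call begins. There is no depth.
- sign_off(): hands the job in; it is judged then, once.
The state is a dict: "clock": time; "q": joint angles; "qvel": joint speeds; "tau": joint torques, N m; "tcp_pos": TCP position; "orientation": TCP orientation; "ft_force": force on the tool from outside, world axes, zero at the start; "moment": the same for the moment, N m; "opening": opening from 0.0 (shut) to 1.0 (fully open); "grasp_force": force on a finger pad.
Only numpy, scipy, OpenCV 4.12 (cv2) and the standard library are available. Lean on these libraries where they do the work, as an engineer would, in place of code of your own. Each camera call takes 0.05 s, during which the arm holds its last target. There are 200 camera calls.

## Working session

There is one attempt and no reset: what is moved stays moved. The work goes in short steps, Python scripts to look and compute and a shell command to move; the robot and the scene stay as the last step left them, time stands still between calls to the robot, and variables do not carry over. Pictures are saved under pics/ and viewed, at most 10 in all, crops included, and the job is handed in when it is done.

```bash
mkdir -p pics
python3 - <<'E'
from rig import get_obs,camera
import cv2
o=get_obs();print(o['clock'],o['tcp_pos'],o['orientation'],o['ft_force'])
for n in('top','scene'):
    c=camera(n);cv2.imwrite(f'pics/{n}0.png',c['img'][:,:,::-1]);print(n,[c[k] for k in('fx','fy','cx','cy','xyz','attitude')])
E
```

```text
0.0 [0.20991871 0.56170142 0.22204422] [ 9.84042147e-01 -1.77933177e-01 -9.67751809e-05  9.10102276e-04] [-0.04897361  0.42570824 -0.3729124 ]
top [391.3722542092443, 391.3722542092443, 323.0679785109143, 197.55308250058928, array([0.4352187 , 0.03392115, 0.92145667]), array([-0.67735844,  0.72690027, -0.08175262,  0.07821793])]
scene [513.2542738226978, 513.2542738226978, 322.8670373075233, 200.88659933976894, array([ 1.46101024, -0.24929257,  0.93011205]), array([ 0.74822876,  0.53068355, -0.23870614, -0.31866606])]
```

View pics/top0.png

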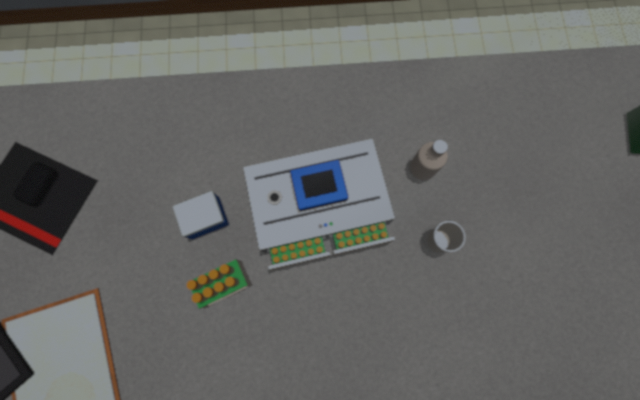

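View pics/scene0.png

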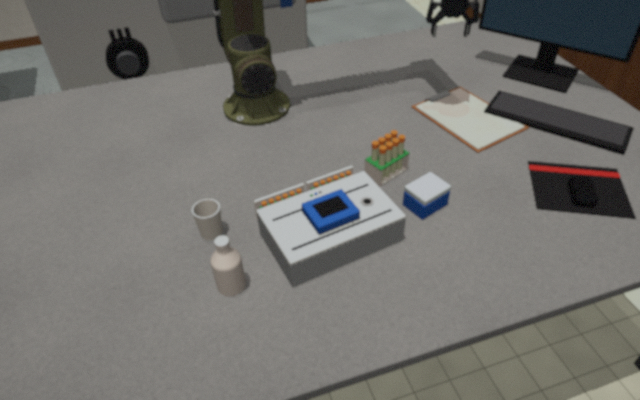

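Top view: the housing's top corners lie near (244,167), (374,140), (394,217) and (260,249). The drawer panels are near rows 240–268, the hood near (320,185) and the wash port at (274,197). Next is a zoomed crop.

Run:
```python
import cv2
i=cv2.imread('pics/top0.png')[130:280,230:430]
cv2.imwrite('pics/crop0.png',cv2.resize(i,(800,600),interpolation=cv2.INTER_CUBIC))
```

```text
(no output)
```

View pics/crop0.png

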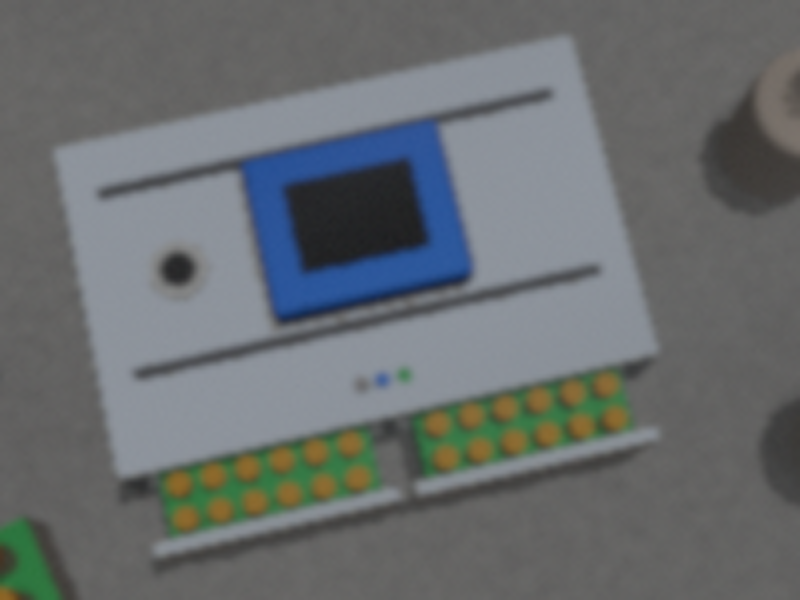

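The crop shows the housing corners at (55,150), (573,37), (657,352) and (120,478). The outer panel edges run (155,555)–(400,497) and (418,496)–(658,438). The hood's right top edge is (437,122)–(470,272).

```bash
cat > h.py <<'E'
import numpy as np
from scipy.spatial.transform import Rotation as R
K=(391.372,391.372,323.068,197.553);C=np.array([0.4352187,0.03392115,0.92145667]);A=R.from_quat([-0.67735844,0.72690027,-0.08175262,0.07821793])
def px(u,v,z):
    d=A.apply([(u-K[2])/K[0],(v-K[3])/K[1],1]);return (C+d*(z-C[2])/d[2])[:2]
def crop(u,v,z):return px((u+.5)/4-.5+230,(v+.5)/4-.5+130,z)
E
python3 - <<'E'
from h import *
from scipy.optimize import least_squares
P=np.array([crop(*p,.085) for p in[(55,150),(573,37),(657,352),(120,478),(178,268)]])
M=np.array([[95,150],[95,-150],[-95,-150],[-95,150],[10,95]])/1000
def T(s,m):
    c,k=np.cos(s[2]),np.sin(s[2]);return m@np.array([[c,k],[-k,c]])+s[:2]
r=least_squares(lambda s:(T(s,M)-P).ravel(),[.45,0,0]);s=r.x
print('pose',s,np.degrees(s[2]),'res mm',np.round(r.fun*1000,1))
inv=lambda p:(p-s[:2])@np.array([[np.cos(s[2]),-np.sin(s[2])],[np.sin(s[2]),np.cos(s[2])]])
for n,p,z in[('L',(155,555),.076),('L',(400,497),.076),('R',(418,496),.076),('R',(658,438),.076),('H',(437,122),.115),('H',(470,272),.115),('HL',(243,160),.115)]:
    print(n,np.round(1000*inv(crop(*p,z)),1))
for n,u,v,z in[('rack',217,285,.11),('rackR',245,285,.05),('bottle',440,147,.15),('bottleb',432,157,.08),('beaker',449,237,.085),('box',199,215,.068)]: 
    p=px(u,v,z);print(n,np.round(1000*p),np.round(1000*inv(p)))
for m in[(-103,72),(-103,-72),(10,-150),(10,-55)]:print(m,np.round(1000*T(s,np.array(m)/1000),1))
E
```

```text
pose [0.64130385 0.03380931 0.15616913] 8.947831996071343 res mm [ 1.7  1.1  2.2 -0.  -1.7 -2.1 -0.9  1.7 -1.2 -0.7]
L [-137.5  139. ]
L [-136.9    5. ]
R [-138.6   -4.6]
R [-137.4 -138.2]
H [ 51.5 -59.2]
H [-33.3 -56.8]
HL [54.2 47.4]
rack [456. 250.] [-149.  243.]
rackR [453. 205.] [-159.  199.]
bottle [ 703. -227.] [  21. -267.]
bottleb [ 705. -229.] [  22. -270.]
beaker [ 522. -240.] [-160. -252.]
box [612. 300.] [ 12. 267.]
(-103, 72) [528.4  88.9]
(-103, -72) [550.8 -53.3]
(10, -150) [ 674.5 -112.8]
(10, -55) [659.7 -19. ]
```

```bash
cat >> h.py <<'E'
S=np.array([.6413,.0338]);TH=.15617
def go(sx,sy,z,yaw):
    """sampler mm target, height mm, tool-x yaw relative to sampler deg -> tool shift mm and turn deg"""
    from rig import get_obs
    o=get_obs();r=R.from_quat(o['orientation']);Q=R.from_euler('z',TH)
    p=Q.apply([sx/1e3,sy/1e3,0])+[*S,z/1e3]
    t=Q*R.from_euler('z',yaw,degrees=True)*R.from_quat([1,0,0,0])
    return np.round(1e3*r.inv().apply(p-o['tcp_pos']),1),np.round(np.degrees((r.inv()*t).as_rotvec()),2)
def st():
    from rig import get_obs
    o=get_obs();p=R.from_euler('z',-TH).apply(np.array(o['tcp_pos'])-[*S,0])
    print(round(o['clock'],2),'sampler mm',np.round(1e3*p,1),'F',np.round(o['ft_force'],1),'q',np.round(o['q'],2))
E
python3 -c "
from h import *
print(go(-172,72,222,0),go(-172,72,60,0));st()"
```

```text
(array([403.7, 365.3,   0.8]), array([ 9.000e-02,  2.000e-02, -2.945e+01])) (array([403.7, 365.1, 162.8]), array([ 9.000e-02,  2.000e-02, -2.945e+01]))
0.1 sampler mm [-344.   588.6  222.2] F [ 0.4  0.  -0.3] q [ 1.55  0.04  0.08 -0.   -1.62 -0.33]
```

```bash
python3 -m pendant '[[[40,37,0,0,0,-3,1],[80,73,0,0,0,-6,1],[120,109,0,0,0,-9,1],[160,145,0,0,0,-12,1],[200,181,0,0,0,-15,1],[232,210,0,0,0,-18,1],[264,239,0,0,0,-21,1],[296,268,0,0,0,-24,1],[328,297,0,0,0,-27,1],[360,326,0,0,0,-29.4,1]]]' 30; python3 -c "
from h import *
st();print(go(-172,72,222,0),go(-172,72,60,0))"
```

```text
clock: 1.1
tcp_pos: [0.4335, 0.1287, 0.2231]
orientation: [0.997, 0.079, 0.0, -0.0]
ft_force: [1.5, -0.2, -0.3]
opening: 0.004
grasp_force: 0.0
1.1 sampler mm [-190.6  126.1  223.1] F [ 1.5 -0.2 -0.3] q [ 0.74 -0.36 -0.27 -0.   -1.66  0.99]
(array([18.5, 54.1,  1. ]), array([-0.02, -0.01,  0.07])) (array([ 18.5,  54.1, 163. ]), array([-0.02, -0.01,  0.07]))
```

```bash
python3 -m pendant '[[[9,27,0,0,0,0,1],[18,54,10,0,0,0,1],[18,54,50,0,0,0,1],[18,54,90,0,0,0,1],[18,54,130,0,0,0,1],[18,54,160,0,0,0,1],[18,54,163,0,0,0,1]]]'
python3 - <<'E'
from h import *
st();print(go(-172,72,60,0))
from rig import camera
import cv2
i=camera('top')['img'][130:280,230:430,::-1]
cv2.imwrite('pics/crop1.png',cv2.resize(i,(800,600),interpolation=cv2.INTER_CUBIC))
E
```

```text
clock: 1.8
tcp_pos: [0.4565, 0.0788, 0.0555]
orientation: [0.997, 0.077, -0.004, 0.001]
ft_force: [-1.0, -0.2, -0.5]
opening: 0.002
grasp_force: 0.0
1.8 sampler mm [-175.6   73.2   55.5] F [-1.  -0.2 -0.5] q [ 0.61 -0.29 -0.52 -0.   -1.35  1.12]
(array([ 3.5,  1.2, -4.5]), array([ 0.11,  0.45, -0.08]))
```

View pics/crop1.png

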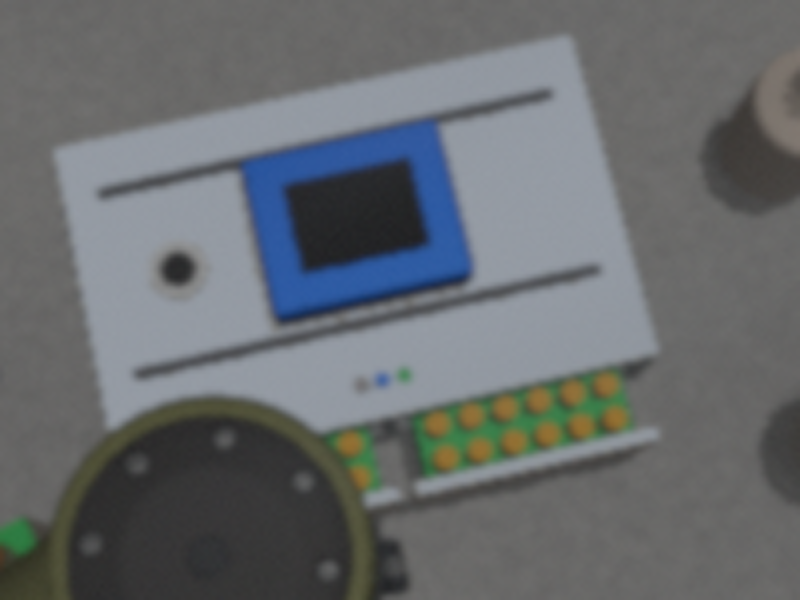

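The arm's wrist hides the left drawer, and the right drawer and hood haven't moved. Pushing the left drawer slowly.

```bash
python3 -m pendant '[[[4,0,0,0,0,0,1],[10,0,0,0,0,0,1],[16,0,0,0,0,0,1],[22,0,0,0,0,0,1],[27,0,0,0,0,0,1],[32,0,0,0,0,0,1],[37,0,0,0,0,0,1],[42,0,0,0,0,0,1],[46,0,0,0,0,0,1],[50,0,0,0,0,0,1]]]'; python3 -c "
from h import *
st()"
```

```text
clock: 2.85
tcp_pos: [0.509, 0.0877, 0.0601]
orientation: [0.997, 0.078, -0.0, 0.0]
ft_force: [-1.4, -0.1, 0.8]
opening: 0.002
grasp_force: 1.2
2.85 sampler mm [-122.3   73.8   60.1] F [-1.4 -0.1  0.8] q [ 0.56 -0.14 -0.39  0.   -1.32  1.16]
```

```bash
python3 -m pendant '[[[2,0,0,0,0,0,1],[4,0,0,0,0,0,1],[6,0,0,0,0,0,1],[8,0,0,0,0,0,1],[8,0,0,0,0,0,1],[8,0,0,0,0,0,1]]]'; python3 -c "
from h import *
st()"
```

```text
clock: 3.45
tcp_pos: [0.5168, 0.089, 0.0601]
orientation: [0.997, 0.078, 0.0, -0.0]
ft_force: [0.6, -0.4, -0.3]
opening: -0.001
grasp_force: 0.0
3.45 sampler mm [-114.3   73.9   60.1] F [ 0.6 -0.4 -0.3] q [ 0.55 -0.12 -0.37  0.   -1.32  1.17]
```

Force is about zero, so no stop has been reached yet.

```bash
python3 -m pendant '[[[1,0,0,0,0,0,1],[2,0,0,0,0,0,1],[3,0,0,0,0,0,1],[4,0,0,0,0,0,1],[4,0,0,0,0,0,1]]]'
python3 - <<'E'
from h import *
st()
from rig import camera
import cv2
i=camera('top')['img'][130:280,230:430,::-1]
cv2.imwrite('pics/crop2.png',cv2.resize(i,(800,600),interpolation=cv2.INTER_CUBIC))
E
```

```text
clock: 3.95
tcp_pos: [0.5177, 0.089, 0.06]
orientation: [0.997, 0.078, -0.003, 0.001]
ft_force: [-17.3, 0.1, 9.4]
opening: -0.002
grasp_force: 8.4
3.95 sampler mm [-113.5   73.8   60. ] F [-17.3   0.1   9.4] q [ 0.55 -0.11 -0.36 -0.   -1.33  1.17]
```

View pics/crop2.png

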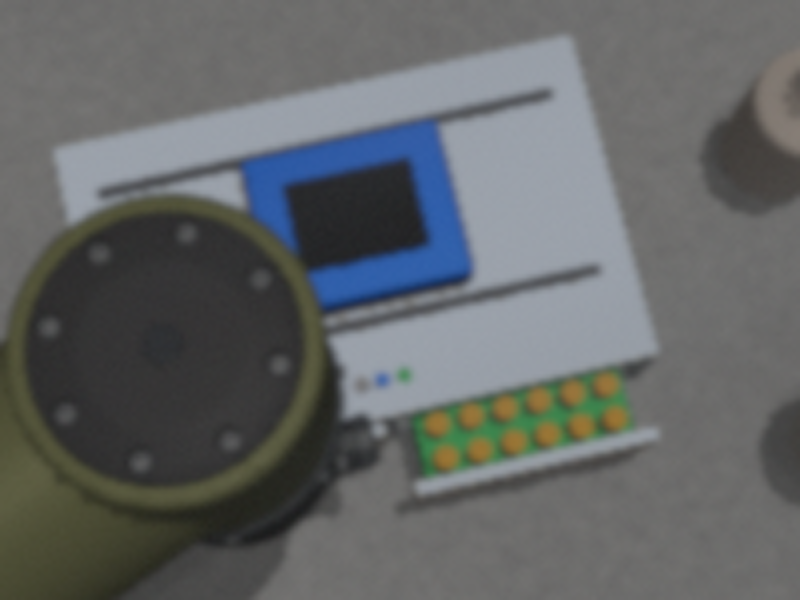

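The left drawer hit its stop with 17 N at TCP −113.5 mm, and the picture agrees. Backing off and moving to the right drawer.

```bash
python3 -m pendant '[[[-15,0,0,0,0,0,1],[-40,0,0,0,0,0,1],[-62,10,0,0,0,0,1],[-62,45,0,0,0,0,1],[-62,80,0,0,0,0,1],[-62,115,0,0,0,0,1],[-62,138,0,0,0,0,1],[-62,146,0,0,0,0,1],[-62,146,0,0,0,0,1]]]'; python3 -c "
from h import *
st();print(go(-172,-72,60,0))"
```

```text
clock: 4.9
tcp_pos: [0.482, -0.065, 0.0601]
orientation: [0.997, 0.077, 0.0, 0.0]
ft_force: [0.8, -0.6, -0.3]
opening: -0.002
grasp_force: 0.0
4.9 sampler mm [-172.7  -72.8   60.1] F [ 0.8 -0.6 -0.3] q [ 0.28 -0.23 -0.47  0.   -1.34  1.44]
(array([ 0.7, -0.8,  0.1]), array([ 0.01, -0.02, -0.15]))
```

```bash
python3 -m pendant '[[[6,0,0,0,0,0,1],[12,0,0,0,0,0,1],[18,0,0,0,0,0,1],[23,0,0,0,0,0,1],[28,0,0,0,0,0,1],[33,0,0,0,0,0,1],[38,0,0,0,0,0,1],[43,0,0,0,0,0,1],[47,0,0,0,0,0,1],[51,0,0,0,0,0,1]]]'; python3 -m pendant '[[[2,0,0,0,0,0,1],[4,0,0,0,0,0,1],[6,0,0,0,0,0,1],[8,0,0,0,0,0,1],[10,0,0,0,0,0,1],[11,0,0,0,0,0,1],[11,0,0,0,0,0,1]]]';python3 -c "
from h import *
st()"
```

```text
clock: 5.9
tcp_pos: [0.5324, -0.0563, 0.0599]
orientation: [0.997, 0.078, -0.0, -0.0]
ft_force: [-2.8, 0.8, -1.3]
opening: -0.002
grasp_force: 1.2
clock: 6.6
tcp_pos: [0.5406, -0.0552, 0.0599]
orientation: [0.997, 0.077, -0.003, 0.0]
ft_force: [-13.6, 2.3, 5.7]
opening: -0.0
grasp_force: 6.8
6.6 sampler mm [-113.3  -72.3   59.9] F [-13.6   2.3   5.7] q [ 0.27 -0.06 -0.32 -0.   -1.32  1.46]
```

Right drawer is at its stop too (−113.3 mm, 14 N). Backing off, raising and checking from above.

```bash
python3 -m pendant '[[[-10,0,0,0,0,0,1],[-30,0,0,0,0,0,1],[-40,0,-30,0,0,0,1],[-40,20,-70,0,0,0,1],[-40,50,-110,0,0,0,1],[-40,80,-130,0,0,0,1],[-40,110,-130,0,0,0,1],[-40,110,-130,0,0,0,1]]]'
python3 - <<'E'
from h import *
st()
print(go(10,-100,190,-90))
from rig import camera
import cv2
i=camera('top')['img'][130:280,230:430,::-1]
cv2.imwrite('pics/crop3.png',cv2.resize(i,(800,600),interpolation=cv2.INTER_CUBIC))
E
```

```text
clock: 7.4
tcp_pos: [0.5214, -0.1723, 0.1915]
orientation: [0.997, 0.076, 0.002, 0.001]
ft_force: [-0.4, 0.4, -0.3]
opening: -0.003
grasp_force: 0.0
7.4 sampler mm [-150.5 -185.   191.5] F [-0.4  0.4 -0.3] q [ 0.05 -0.1  -0.11  0.   -1.56  1.68]
(array([160.2, -85.6,   1.9]), array([-8.000e-02, -2.200e-01,  8.976e+01]))
```

View pics/crop3.png

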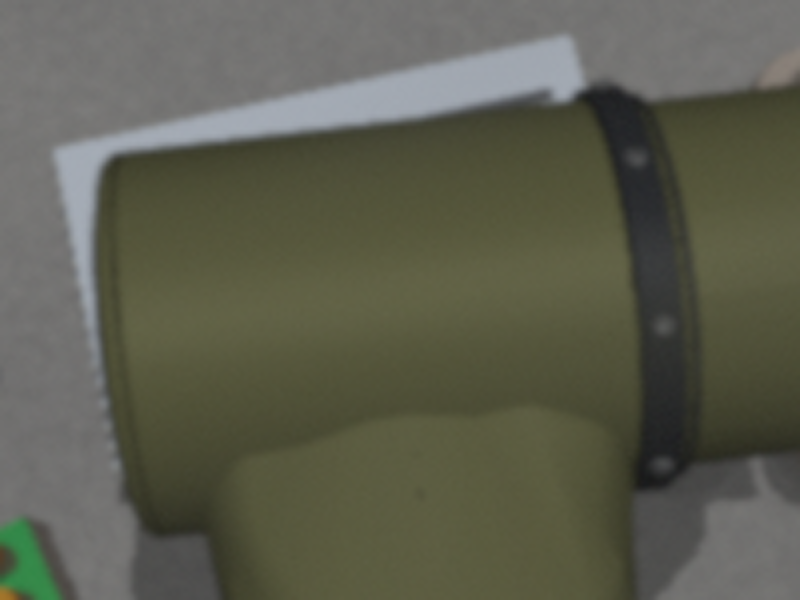

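The arm hides the drawers here. I'll move beside the hood, still high, turn 90°, and use the scene camera there.

```bash
python3 -m pendant '[[[16,-8,0,0,0,8,1],[32,-17,0,0,0,16,1],[48,-26,0,0,0,24,1],[64,-34,0,0,0,32,1],[80,-43,0,0,0,40,1],[96,-51,0,0,0,48,1],[112,-60,0,0,0,56,1],[128,-68,0,0,0,64,1],[144,-77,0,0,0,72,1],[160,-85,0,0,0,80,1]]]'
python3 - <<'E'
from h import *
st()
print(go(10,-100,110,-90))
from rig import camera
import cv2
i=camera('scene')['img'][100:300,190:430,::-1]
cv2.imwrite('pics/s1.png',cv2.resize(i,(720,600),interpolation=cv2.INTER_CUBIC))
E
```

```text
clock: 8.45
tcp_pos: [0.6662, -0.0594, 0.1903]
orientation: [0.812, -0.583, 0.001, -0.0]
ft_force: [0.7, -0.7, -0.4]
opening: 0.001
grasp_force: 0.0
8.45 sampler mm [ 10.1 -95.9 190.3] F [ 0.7 -0.7 -0.4] q [ 0.21  0.22  0.22  0.   -1.57  0.12]
(array([ 4. ,  0.9, 80.3]), array([-0.06, -0.03,  9.68]))
```

View pics/s1.png

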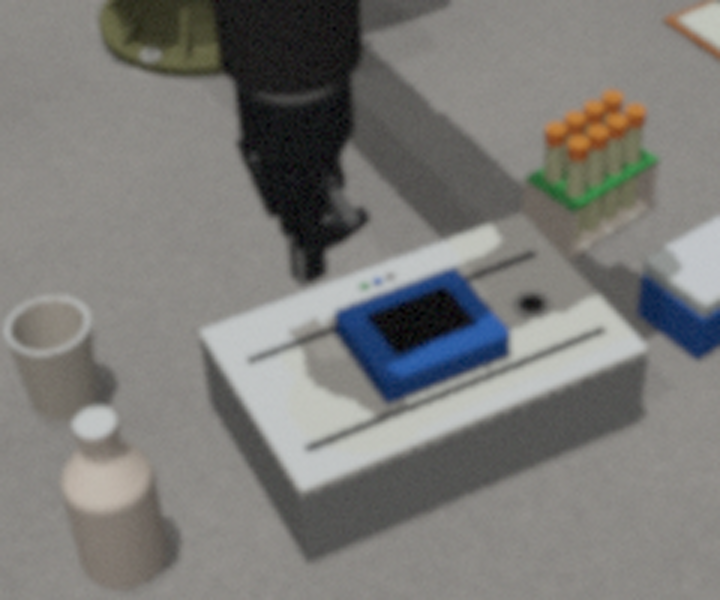

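No orange caps or panels show past the housing's front edge, so both drawers are home. The hood is clear of the fingers; lowering beside its end face.

```bash
python3 -m pendant '[[[4,1,0,0,0,8,1],[4,1,30,0,0,9.7,1],[4,1,60,0,0,9.7,1],[4,1,74,0,0,9.7,1],[4,1,78,0,0,9.7,1],[4,1,78,0,0,9.7,1]]]'; python3 -m pendant '[[[-6,0,0,0,0,0,1],[-12,0,0,0,0,0,1],[-18,0,0,0,0,0,1],[-24,0,0,0,0,0,1],[-30,0,0,0,0,0,1],[-36,0,0,0,0,0,1],[-42,0,0,0,0,0,1],[-48,0,0,0,0,0,1],[-54,0,0,0,0,0,1],[-60,0,0,0,0,0,1]]]';python3 -c "
from h import *
st()"
```

```text
clock: 9.1
tcp_pos: [0.6661, -0.0648, 0.1127]
orientation: [0.762, -0.648, 0.0, 0.0]
ft_force: [-0.2, -0.7, 0.0]
opening: -0.003
grasp_force: 0.0
clock: 10.1
tcp_pos: [0.6562, -0.0052, 0.1121]
orientation: [0.762, -0.648, 0.0, 0.0]
ft_force: [0.4, 0.0, -0.3]
opening: 0.005
grasp_force: 0.0
10.1 sampler mm [  8.6 -40.9 112.1] F [ 0.4  0.  -0.3] q [ 0.3   0.2   0.06  0.   -1.43 -0.14]
```

```bash
python3 -m pendant '[[[-6,0,0,0,0,0,1],[-12,0,0,0,0,0,1],[-17,0,0,0,0,0,1],[-21,0,0,0,0,0,1],[-24,0,0,0,0,0,1],[-27,0,0,0,0,0,1],[-30,0,0,0,0,0,1]]]';python3 - <<'E'
from h import *
st()
from rig import camera
import cv2
i=camera('scene')['img'][100:300,190:430,::-1]
cv2.imwrite('pics/s2.png',cv2.resize(i,(720,600),interpolation=cv2.INTER_CUBIC))
E
```

```text
clock: 10.8
tcp_pos: [0.6515, 0.024, 0.1121]
orientation: [0.761, -0.648, 0.0, 0.0]
ft_force: [0.0, -0.5, -0.5]
opening: 0.002
grasp_force: 0.0
10.8 sampler mm [  8.5 -11.2 112.1] F [ 0.  -0.5 -0.5] q [ 0.34  0.19  0.05  0.   -1.43 -0.18]
```

View pics/s2.png

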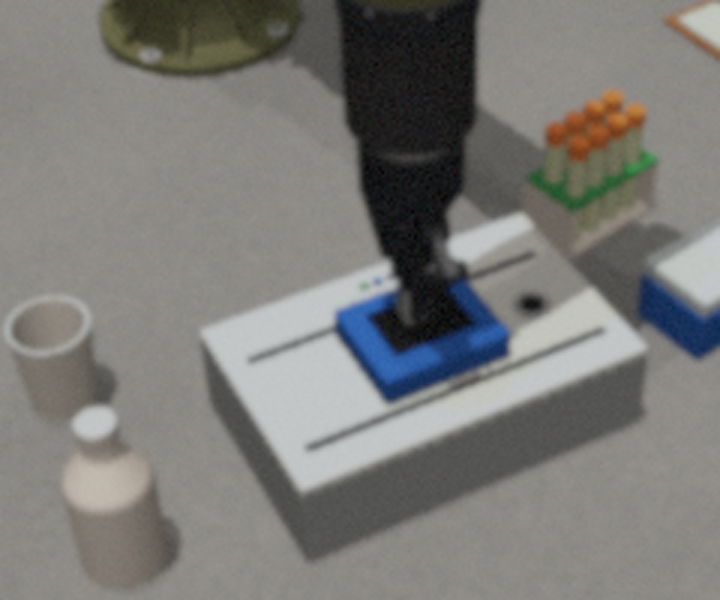

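The hood hasn't moved, yet the fingertips appear over it. I'll check by projecting the TCP and tip.

Run:
```python
from h import *
from rig import camera,get_obs
c=camera('scene');r=R.from_quat(c['attitude'])
def pj(w):
    p=r.inv().apply(np.array(w)-c['xyz']);u=np.array([c['fx']*p[0]/p[2]+c['cx'],c['fy']*p[1]/p[2]+c['cy']]);return np.round((u-[190,100])*3)
W=lambda x,y,z:R.from_euler('z',TH).apply([x/1e3,y/1e3,z/1e3])+[*S,0]
print('tip now',pj(W(8.5,-11,95)),pj(W(8.5,-11,115)),'tip s1',pj(W(10,-96,173)))
for y in(-58,52):
  for x in(-35,55): print('hood top',x,y,pj(W(x,y,115)))
print('corners',[pj(W(x,y,85)) for x in(-95,95) for y in(-150,150)])
print('panel home L top',pj(W(-103,140,76)),'port',pj(W(10,95,85)))
c=camera('top');print(c['xyz'],c['attitude']);st()
```

```text
tip now [416. 336.] [416. 318.] tip s1 [312. 300.]
hood top -35 -58 [336. 304.]
hood top 55 -58 [389. 377.]
hood top -35 52 [459. 258.]
hood top 55 52 [517. 327.]
corners [array([200., 325.]), array([524., 208.]), array([302., 486.]), array([651., 344.])]
panel home L top [509. 214.] port [533. 302.]
[0.4352187  0.03392115 0.92145667] [-0.67735844  0.72690027 -0.08175262  0.07821793]
10.95 sampler mm [  8.5 -11.2 112.1] F [-0.5  0.2 -0. ] q [ 0.34  0.19  0.05  0.   -1.43 -0.18]
```

The picture puts the tip about 20 mm higher than nominal, so the fingers passed over the hood without contact. I'll retreat to the right and probe the housing top gently for height.

```bash
python3 -m pendant '[[[0,0,-20,0,0,0,1],[0,0,-30,0,0,0,1],[40,0,-30,0,0,0,1],[80,0,-30,0,0,0,1],[92,0,-30,0,0,0,1],[92,0,0,0,0,0,1],[92,0,0,0,0,0,1]]]'; python3 -m pendant '[[[0,0,2,0,0,0,1],[0,0,4,0,0,0,1],[0,0,6,0,0,0,1],[0,0,6,0,0,0,1]]]'; python3 -m pendant '[[[0,0,2,0,0,0,1],[0,0,4,0,0,0,1],[0,0,6,0,0,0,1],[0,0,6,0,0,0,1]]]'
python3 - <<'E'
from h import *
st()
from rig import camera
import cv2
i=camera('scene')['img'][130:250,220:380,::-1]
cv2.imwrite('pics/s3.png',cv2.resize(i,(800,600),interpolation=cv2.INTER_CUBIC))
E
```

```text
clock: 11.65
tcp_pos: [0.6641, -0.067, 0.1076]
orientation: [0.761, -0.649, -0.003, 0.002]
ft_force: [-0.3, -0.3, -2.3]
opening: -0.0
grasp_force: 0.0
clock: 12.05
tcp_pos: [0.6664, -0.0664, 0.1066]
orientation: [0.762, -0.648, 0.0, -0.0]
ft_force: [0.0, 0.2, 0.2]
opening: 0.003
grasp_force: 0.0
clock: 12.45
tcp_pos: [0.666, -0.0669, 0.0996]
orientation: [0.762, -0.648, -0.0, 0.0]
ft_force: [-0.6, -0.6, -0.9]
opening: -0.0
grasp_force: 0.0
12.45 sampler mm [   8.7 -103.3   99.6] F [-0.6 -0.6 -0.9] q [ 0.2   0.24  0.08 -0.   -1.41 -0.04]
```

View pics/s3.png

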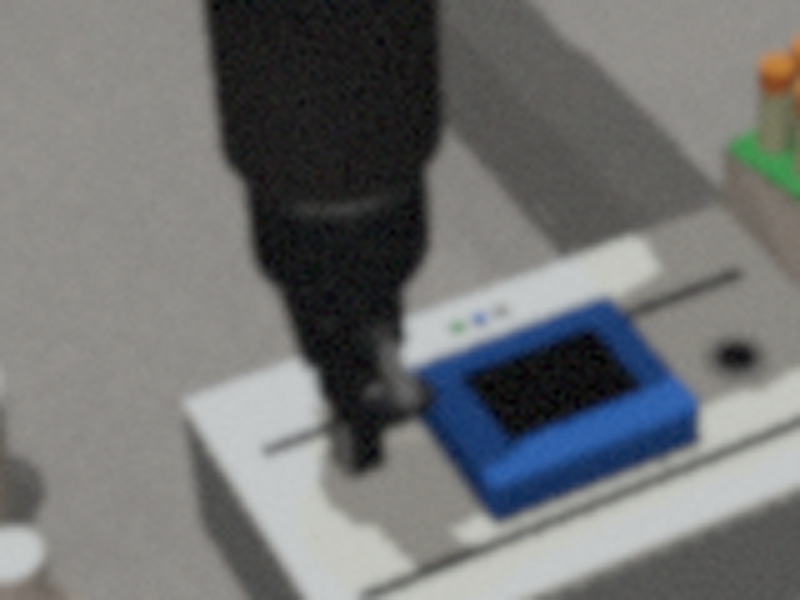

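Fingertip bottom is at crop (358,470), with a knuckle bump at (425,400) on the hood side.

Run:
```python
from h import *
from rig import camera
c=camera('scene');r=R.from_quat(c['attitude'])
def pj(w):
    p=r.inv().apply(np.array(w)-c['xyz']);u=np.array([c['fx']*p[0]/p[2]+c['cx'],c['fy']*p[1]/p[2]+c['cy']]);return np.round((u-[220,130])*5)
W=lambda x,y,z:R.from_euler('z',TH).apply([x/1e3,y/1e3,z/1e3])+[*S,0]
for z in(82,90,100,110,120):print(z,pj(W(8.7,-103.3,z)))
print(pj(W(10,95,85)),pj(W(-95,-150,85)))
```

```text
82 [366. 499.]
90 [365. 487.]
100 [363. 472.]
110 [362. 456.]
120 [361. 441.]
[739. 353.] [184. 391.]
```

The tip is at about z = 99–100 mm, roughly level with the TCP and not 17 mm ahead of it. Lowering 8 mm more, then pushing.

```bash
python3 -m pendant '[[[0,0,2,0,0,0,1],[0,0,4,0,0,0,1],[0,0,6,0,0,0,1],[0,0,6,0,0,0,1]]]'; python3 -m pendant '[[[-6,0,0,0,0,0,1],[-12,0,0,0,0,0,1],[-18,0,0,0,0,0,1],[-24,0,0,0,0,0,1],[-29,0,0,0,0,0,1],[-34,0,0,0,0,0,1],[-39,0,0,0,0,0,1],[-44,0,0,0,0,0,1],[-49,0,0,0,0,0,1],[-54,0,0,0,0,0,1]]]';python3 -c "
from h import *
st()"
```

```text
clock: 12.95
tcp_pos: [0.666, -0.0669, 0.0935]
orientation: [0.762, -0.648, -0.0, 0.0]
ft_force: [0.2, 0.8, -0.2]
opening: 0.002
grasp_force: 0.0
clock: 13.95
tcp_pos: [0.6576, -0.0133, 0.0943]
orientation: [0.761, -0.648, 0.0, -0.0]
ft_force: [0.8, -1.6, -0.1]
opening: 0.003
grasp_force: 0.9
13.95 sampler mm [  8.8 -49.1  94.3] F [ 0.8 -1.6 -0.1] q [ 0.28  0.21  0.04  0.   -1.4  -0.12]
```

The −1.6 N reading shows the hood is sliding. Continuing to the stop.

```bash
python3 -m pendant '[[[-5,0,0,0,0,0,1],[-10,0,0,0,0,0,1],[-15,0,0,0,0,0,1],[-20,0,0,0,0,0,1],[-24,0,0,0,0,0,1],[-28,0,0,0,0,0,1],[-30,0,0,0,0,0,1]]]'; python3 -m pendant '[[[-3,0,0,0,0,0,1],[-6,0,0,0,0,0,1],[-9,0,0,0,0,0,1],[-12,0,0,0,0,0,1],[-15,0,0,0,0,0,1]]]'; python3 -c "
from h import *
st()"
```

```text
clock: 14.65
tcp_pos: [0.6527, 0.0165, 0.0942]
orientation: [0.762, -0.648, 0.0, 0.0]
ft_force: [1.3, -2.4, -0.4]
opening: 0.001
grasp_force: 0.8
clock: 15.15
tcp_pos: [0.6503, 0.031, 0.0942]
orientation: [0.762, -0.648, 0.0, 0.0]
ft_force: [1.3, -1.8, 0.4]
opening: 0.002
grasp_force: 0.8
15.15 sampler mm [ 8.5 -4.1 94.2] F [ 1.3 -1.8  0.4] q [ 0.35  0.2   0.02  0.   -1.39 -0.19]
```

```bash
python3 -m pendant '[[[-3,0,0,0,0,0,1],[-6,0,0,0,0,0,1],[-9,0,0,0,0,0,1],[-12,0,0,0,0,0,1],[-15,0,0,0,0,0,1]]]'; python3 -m pendant '[[[-2,0,0,0,0,0,1],[-4,0,0,0,0,0,1],[-6,0,0,0,0,0,1],[-8,0,0,0,0,0,1]]]'; python3 -c "
from h import *
st()"
```

```text
clock: 15.65
tcp_pos: [0.6488, 0.0392, 0.0944]
orientation: [0.76, -0.649, 0.004, 0.004]
ft_force: [12.1, -30.3, -5.4]
opening: -0.003
grasp_force: 16.1
clock: 16.05
tcp_pos: [0.6486, 0.0395, 0.0946]
orientation: [0.759, -0.651, 0.007, 0.007]
ft_force: [19.3, -51.9, -10.1]
opening: -0.001
grasp_force: 27.2
16.05 sampler mm [ 8.1  4.5 94.6] F [ 19.3 -51.9 -10.1] q [ 0.38  0.19  0.01  0.02 -1.39 -0.23]
```

Firm stop at TCP y = +4.5 mm, after about 74 mm of hood travel. Backing off, raising clear and checking.

```bash
python3 -m pendant '[[[8,0,0,0,0,0,1],[20,0,0,0,0,0,1],[35,0,0,0,0,0,1],[50,0,-20,0,0,0,1],[70,0,-60,0,0,0,1],[90,0,-100,0,0,0,1],[90,0,-130,0,0,0,1],[90,0,-130,0,0,0,1]]]'
python3 - <<'E'
from h import *
st()
from rig import camera
import cv2
i=camera('scene')['img'][100:300,190:430,::-1]
cv2.imwrite('pics/s4.png',cv2.resize(i,(720,600),interpolation=cv2.INTER_CUBIC))
E
```

```text
clock: 16.85
tcp_pos: [0.6627, -0.0357, 0.2304]
orientation: [0.762, -0.648, 0.003, -0.003]
ft_force: [-0.7, 0.2, 0.1]
opening: 0.0
grasp_force: 0.0
16.85 sampler mm [ 10.4 -72.  230.4] F [-0.7  0.2  0.1] q [ 0.25  0.2   0.28  0.   -1.63 -0.09]
```

View pics/s4.png

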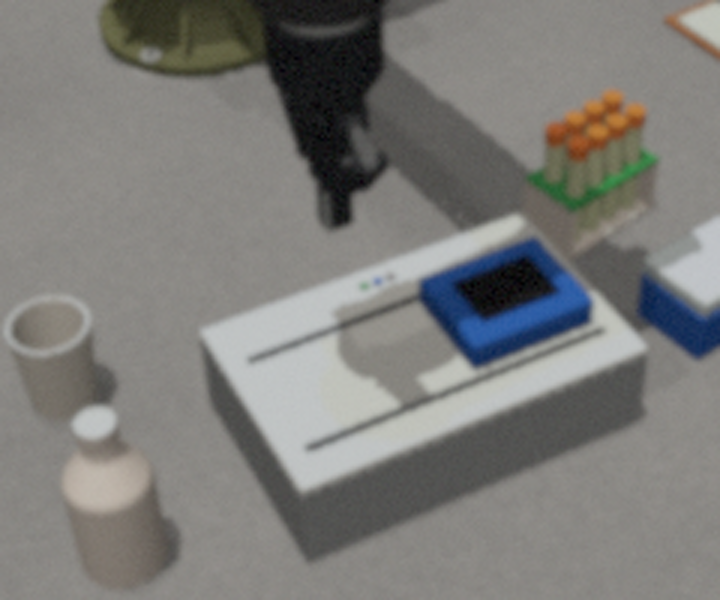

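The hood now spans (420,240)–(590,365) and covers the port. The bystanders haven't moved, no drawer shows, and the arm is clear.

```bash
python3 -c "
from rig import sign_off
print(sign_off())"
```

```text
the job is handed in; nothing more can be done
None
```

The job is handed in at about 17 s: both drawers were pushed to their stops first, then the hood to its left stop over the wash port. No bystander moved in the last picture. The verdict was not shown, and one early hood pass went over the top without moving it.

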